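# Clear the spoiled tiles down the chute and close up the row

## Robot

A 6-joint arm with a two-finger parallel gripper is mounted at the origin on the work surface. World frame = base frame: x ahead of the robot, y to its left, z up, the work surface at z = 0. Lengths are in m, angles in rad, forces in N, time in s.
With the tool pointing down it reaches from about 0.3 to 0.875 m from the base axis. Payload 6.4 kg.
Tool frame: the origin (TCP) lies at the very end of the fingers, on their centre line; the grasp point (between the pads) lies 19 mm behind it; z points along the fingers, y is the line along which they close (so a half turn about z gives the same grasp; the last joint's range is limited). The gripper opens to 85 mm and grips with 20 to 120 N. Pads are 22 mm wide; open, the fingers measure 114 mm over their backs; the gripper's body (76 mm by 85 mm) begins 54 mm behind the grasp point. The pads swing forward as they close: fully open they stand 13 mm farther back than shut.
Start: joints at [1.019, 0.181, 1.607, -0, 1.354, -0.206], TCP at [0.195, 0.541, 0.231] pointing down, gripper open.
Joint ranges: [-2.99, 2.99], [-0.89, 2.07], [0.3, 2.58], [-1.14, 4.28], [0, 2.63], [-3.12, 3.12]. Speed limits (rad/s): [2.57, 2.57, 3.01, 3.14, 3.14, 3.14].

## Interface

Orientations are given as a unit quaternion [w, x, y, z].
In Python, from bench import ctrl gives the robot as it stands.
- The arm moves only by the tool jog_arm, never from a script. Its argument "series" is a list that holds one entry, the list of rows, each a list of 7 numbers: the shift along the tool's x, y, z in mm, then the turn, a rotation vector about the tool's x, y, z in rad, then the finger opening in mm, from 0 to 85.4. In form: [[[tx, ty, tz, rx, ry, rz, gripper], ...]]. A call has exactly 10 rows; each row shifts and turns the commanded pose from where the row before left it, along the tool's axes as they then stand; what a row does not reach is not made up. A row lasts 1/10 s, in which the tool goes at most 50 mm and 8.59 degrees, less where a joint would pass 70% of its speed; a pose out of reach is approached as far as the arm can. A call with a gripper value outside its range is refused whole. The fingers move at their own pace and stop on an object; the grip force is fixed at half the most. Time passes only in rows, so rows that do not move let the fingers close, or fill a call up. It gives the time, the measured TCP pose, the force, the opening and the grip force at its end, in the units of the state.
- ctrl.get_obs(): the state, without advancing time (a new reading comes with each control period).
- ctrl.camera(name): name is "side" or "top"; returns a dict with "frame" (480x640x3 uint8, blue, green, red), "z_map" (480x640 float32, m along the optical axis (not along the pixel's ray), 0 where there is no reading), "fx", "fy", "cx", "cy" (pixels), "xyz" and "rotation" of the camera in the world. Camera axes: x right, y down, z forward; pixel columns grow to the right and rows downward; lengths in m; the calibration is good to about 2 mm. A picture is of the moment at which its call begins.
- ctrl.hand_in(): hands the job in; it is judged then, once.
The state is a dict: "time_s": time; "q": joint angles; "dq": joint speeds; "joint_efforts": joint torques, N m; "eef_pos": TCP position; "eef_rot": TCP orientation; "wrist_force": force on the tool from outside, world axes, zero at the start; "torque": the same for the moment, N m; "opening": opening from 0.0 (shut) to 1.0 (fully open); "grasp_force": force on a finger pad.
Only numpy, scipy, OpenCV 4.12 (cv2) and the standard library are available. Lean on these libraries where they do the work, as an engineer would, in place of code of your own. Each camera call takes 0.05 s, during which the arm holds its last target. There are 200 camera calls.

## Task

On the laying board, get rid of the two spoiled pieces, the tile with a broken corner and the narrow offcut strip: slide each one along the deck and push it over the ledge so that it drops into the scrap chute, without lifting it or carrying it out over the chute. Close up the row with the whole tile: it must lie flat on the board, butted flush against the glued neighbour tile and in line with it. Leave the jar and the weight on the board, and the goblet, clay cup and mug beside it, where they stand.

Things in the scene. Friction and masses are not known exactly. Their poses are not given: they have to be found in the camera images.
- board: fixed plywood board, placed and turned afresh each time. Origin on the table, x towards the open ledge (away from the robot), y along the row, z up. Deck top at z=110 mm, x -160 to +100 (the ledge, no lip), y -210 to +250 mm. Clear between row and ledge but for the jar and weight near its ends. A whole 70x70x10 mm tile, the neighbour, is glued squarely on it at x=-70, y=-160 mm
- neighbour_edge (a point): on the deck at board x=-70, y=-125 mm: middle of the free (+y) edge of the glued neighbour, where the middle of the whole tile's edge should meet it; board axes. The three loose pieces lie in a row from here: board x -70 +-12 mm, y about -50, +50, +150 (+-6) mm, turned up to 0.18 rad, in an order that changes; they slide freely
- ledge (a point): on the deck's far edge, board x=+100, y=0 mm, board axes; +x points out over the edge
- chute: fixed, slippery sheet-metal scrap chute below the ledge, axes as the board's. Origin on the table under the middle of its mouth, 2 mm beyond the ledge, at board y -40 to +80 mm, new each time. Mouth 116 mm wide between side walls 98 mm high (the deck is 12 mm higher); a steep sheet under the ledge leads down to an open catch tray that ends at x=+205 mm in a wall 60 mm high
- whole_tile: the good tile: a whole square white tile 70x70x10 mm, 110 g, blue rosette in the middle; lies on the deck in the row; origin at the centre of its underside, x and y axes along its edges
- broken_tile: the same white tile, 100 g, with its (+x, +y) corner snapped off along a diagonal (26 mm off each side, so the +x and +y sides are whole only from -35 to +9 mm); lies on the deck in the row; origin at the centre of the underside of the original 70 mm square, axes along its edges
- strip: an offcut strip of the same tile, 70 mm (x) by 28 mm (y), 10 mm thick, 45 g; lies on the deck in the row, its length across the row; origin at the centre of its underside
- glaze_jar: a small capped glass jar, 42 mm wide, 50 mm high, loose on the deck near one end of the ledge; origin under its centre. Leave it alone
- weight: a small brass weight with a knob, 36 mm wide, 46 mm high, loose on the deck near the other end of the ledge; origin under its centre. Leave it alone
- goblet: a ceramic goblet, 66 mm wide, 105 mm high, on the table; origin under its centre. Leave it alone
- paint_cup: a clay cup, 64 mm wide, 80 mm high, on the table; origin under its centre. Leave it alone
- mug: a white mug, 76 mm wide plus handle, 90 mm high, on the table; origin under its centre. Leave it alone
Things that resemble listed ones, but are neither listed nor needed, are in the scene too. Leave any turquoise look-alike of the broken_tile alone. Of the things that look like the strip, the larger one is meant.

How it is judged:
By the outcome, as a careful person would: the job done as asked, in the order asked, and still so for the second after the job is handed in, with the robot touching nothing.
It also fails if it takes over 72 s, if anything falls off the work surface, if the arm or the gripper's body presses on something with over 40 N, if the wrist force passes 120 N, or if a joint passes its speed limit or range.

## Working session

There is one attempt and no reset: what is moved stays moved. The work goes in short steps, Python scripts to look and compute and a tool call to move; the robot and the scene stay as the last step left them, time stands still between calls to the robot, and variables do not carry over. Pictures are saved under pics/ and viewed, at most 10 in all, crops included, and the job is handed in when it is done.

Besides the shell and the picture viewer there is one more tool, called after "Request:" by a JSON object that holds its "name" and its "arguments". jog_arm: Moves the arm, as the interface text tells. Its arguments: {"type":"object","properties":{"series":{"type":"array"}},"required":["series"]}

```bash
mkdir -p pics; ls
python3 - <<'E'
from bench import ctrl
import cv2,numpy as np
o=ctrl.get_obs();print(o['time_s'],o['eef_pos'],o['eef_rot'],o['opening'])
for n in('top','side'):
    c=ctrl.camera(n);cv2.imwrite(f'pics/{n}0.png',c['frame']);print(n,c['fx'],c['fy'],c['cx'],c['cy'],c['xyz'],np.round(c['rotation'],4).tolist())
    np.savez(n+'0.npz',**c)
E
```

```text
pics
0.0 [0.19456134 0.54048506 0.23037945] [-3.37578448e-04  1.72027677e-01  9.85091714e-01 -8.24116053e-04] 1.002087108906502
top 529.8088970997669 529.8088970997669 316.74561380808115 238.78367391484863 [0.36726356 0.01232592 1.25884413] [0.0384, -0.7045, 0.708, -0.0309]
side 601.7485818528501 601.7485818528501 311.42327164959306 247.40522721562766 [ 0.04077056 -1.07136342  0.81145154] [-0.4794, 0.8555, -0.173, 0.0919]
```

View pics/top0.png

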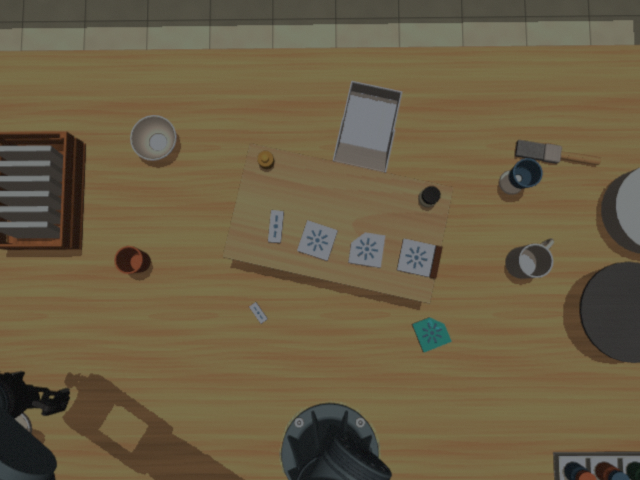

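View pics/side0.png

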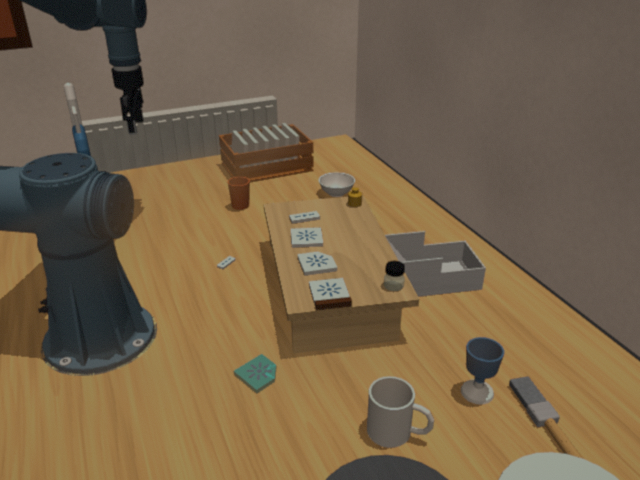

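Top view: the row runs from the glued neighbour (417,257) to the broken tile (368,250; corner gone at upper right), the whole tile (318,240) and the strip (276,226). The chute is at (368,125), the jar at (430,196) and the weight at (266,159). Candidates:
- **Strip:** (276,226) on the deck, or the small one on the table (258,313). I choose the larger one on the deck.
- **Broken tile:** the white one (368,250), or the turquoise one (432,334). I choose the white one.
- **Whole tile:** (318,240), or the glued one (417,257). I choose the loose one.

```bash
cat > h.py <<'E'
import numpy as np,cv2
from scipy.spatial.transform import Rotation as R
def Rc(c): q=np.asarray(c['rotation']);return R.from_quat(q,scalar_first=True).as_matrix() if q.shape==(4,) else q
def rays(c,uv):
    uv=np.atleast_2d(uv).astype(float)
    d=np.c_[(uv[:,0]-c['cx'])/c['fx'],(uv[:,1]-c['cy'])/c['fy'],np.ones(len(uv))]
    return d@Rc(c).T
def onz(c,uv,z):
    d=rays(c,uv);p=np.asarray(c['xyz']);return p+d*((z-p[2])/d[:,2])[:,None]
def cloud(c):
    v,u=np.mgrid[:480,:640];uv=np.c_[u.ravel(),v.ravel()]
    return (np.asarray(c['xyz'])+rays(c,uv)*c['z_map'].ravel()[:,None]).reshape(480,640,3)
def tri(c1,u1,c2,u2):
    a,b=rays(c1,u1)[0],rays(c2,u2)[0];p,q=np.asarray(c1['xyz']),np.asarray(c2['xyz'])
    s=np.linalg.lstsq(np.c_[a,-b],q-p,rcond=None)[0];x,y=p+s[0]*a,q+s[1]*b
    return (x+y)/2,np.linalg.norm(x-y)
def whites(c,lo=120,smax=60,roi=None):
    hsv=cv2.cvtColor(c['frame'],cv2.COLOR_BGR2HSV)
    m=((hsv[...,1]<smax)&(hsv[...,2]>lo)).astype(np.uint8)
    m=cv2.morphologyEx(m,cv2.MORPH_CLOSE,np.ones((5,5)))
    if roi:
        k=np.zeros_like(m);k[roi[1]:roi[3],roi[0]:roi[2]]=1;m*=k
    cs,_=cv2.findContours(m,cv2.RETR_EXTERNAL,cv2.CHAIN_APPROX_NONE)
    return [x[:,0] for x in cs if cv2.contourArea(x)>150]
def load(n): return dict(np.load(n))
E
python3 - <<'E'
from h import *
np.set_printoptions(precision=4,suppress=True)
t,s=load('top0.npz'),load('side0.npz')
P=cloud(t)
m=((P[...,2]>.1)&(P[...,2]<.115)).astype(np.uint8)
m=cv2.morphologyEx(m,cv2.MORPH_CLOSE,np.ones((3,3)))
n,l,st,_=cv2.connectedComponentsWithStats(m);k=1+np.argmax(st[1:,4]);m=l==k
print('deck z',np.median(P[m][:,2]))
cs,_=cv2.findContours(m.astype(np.uint8),cv2.RETR_EXTERNAL,cv2.CHAIN_APPROX_NONE)
b=max(cs,key=cv2.contourArea)[:,0]
w=onz(t,b,.11)[:,:2];r=cv2.minAreaRect((w*1000).astype(np.float32));print('deck',r,cv2.boxPoints(r))
for n,c,roi in(('top',t,(225,150,450,310)),('side',s,(260,190,415,310))):
  for lo in (120,):
    for x in whites(c,lo,60,roi):
        w=onz(c,x,.12)[:,:2]*1000;r=cv2.minAreaRect(w.astype(np.float32))
        ap=cv2.approxPolyDP(x[:,None],4,True)[:,0]
        print(n,x.mean(0),'c',np.round(r[0],1),'sz',np.round(r[1],1),round(r[2],1),ap.tolist())
# chute: depth profile
big=cv2.resize(t['frame'][70:310,220:460],None,fx=2.5,fy=2.5,interpolation=cv2.INTER_CUBIC);cv2.imwrite('pics/crop.png',big)
E
```

```text
deck z 0.10924459255561592
deck ((520.344482421875, -22.32843017578125), (459.2849426269531, 264.2401428222656), 77.10255432128906) [[ 340.2999 -216.6872]
 [ 597.8736 -275.6674]
 [ 700.389   172.0303]
 [ 442.8154  231.0105]]
top [416.1368 257.3162] c [ 438.3 -188.9] sz [66.1 66.5] 77.0 [[404, 240], [398, 268], [428, 275], [434, 246]]
top [368.0721 249.7117] c [458.3 -83.9] sz [68.2 69. ] 80.2 [[366, 232], [352, 243], [350, 261], [379, 266], [384, 235]]
top [316.8205 239.7265] c [477.9  24.3] sz [67.5 68.6] 71.2 [[308, 221], [297, 249], [326, 259], [336, 231]]
top [275.4359 225.9744] c [508.8 114.3] sz [26.5 68.5] 84.4 [[274, 210], [268, 238], [279, 241], [282, 212]]
side [328.5588 288.7353] c [ 439.3 -186.2] sz [65.8 69.9] 77.4 [[343, 279], [310, 281], [314, 299], [348, 296]]
side [316.3478 261.2391] c [457.6 -82.2] sz [71.9 70.1] 81.1 [[298, 254], [305, 271], [336, 267], [329, 255]]
side [306.2135 235.764 ] c [476.8  22.1] sz [71.6 69.8] 69.1 [[291, 229], [292, 244], [322, 243], [320, 228]]
```

View pics/crop.png

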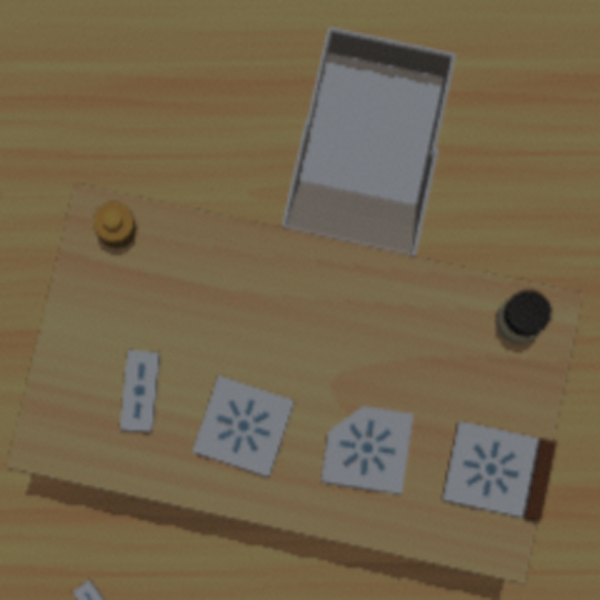

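Crop: the broken tile's missing corner is at upper left (340,420), which is board +x/+y. The whole tile has four corners at (243,425), and the strip is at (140,390). The choices stand.

```bash
cat >> h.py <<'E'
O=np.array([544.,-48.]);YAW=-.226
def w2b(p,): 
    c,s=np.cos(YAW),np.sin(YAW);return (np.atleast_2d(p)[:,:2]-O)@np.array([[c,-s],[s,c]])
def b2w(p):
    c,s=np.cos(YAW),np.sin(YAW);return np.atleast_2d(p)@np.array([[c,s],[-s,c]])+O
def go(tb,z,rel=0.,first=True):
    "target board xy mm, z mm, tool-y yaw relative to board y -> rz and tool-frame shift after the turn"
    from bench import ctrl
    o=ctrl.get_obs();p=np.asarray(o['eef_pos'])*1000;M=R.from_quat(o['eef_rot'],scalar_first=True).as_matrix()
    cur=np.arctan2(M[1,1],M[0,1]);t=np.pi/2+YAW+rel
    a=(t-cur+np.pi)%(2*np.pi)-np.pi
    d=np.r_[b2w(tb)[0]-p[:2],z-p[2]]
    y=np.array([np.cos(t),np.sin(t)]);x=np.array([-y[1],y[0]])
    print('t',round(o['time_s'],2),'at b',w2b(p[:2])[0].round(1),'z',p[2].round(1),'tooly rel',round(cur-np.pi/2-YAW,3),'tilt',M[2].round(3),'| rz',round(-a,3),'shift',round(d[:2]@x,1),round(d[:2]@y,1),round(-d[2],1))
E
python3 - <<'E'
from h import *
np.set_printoptions(precision=1,suppress=True)
t,s=load('top0.npz'),load('side0.npz')
T=whites(t,120,60,(225,150,450,310));S=whites(s,120,60,(260,190,415,310))+whites(s,100,60,(280,205,325,224))
cen=lambda x:np.array(cv2.moments(x[:,None])['m10'])/cv2.contourArea(x) 
def cen(x): m=cv2.moments(x[:,None]);return np.array([m['m10'],m['m01']])/m['m00']
for a,b in zip(T,S):
    p,e=tri(t,cen(a),s,cen(b));print('tri',p*1000,'gap mm',e*1000,'board',w2b(p*1000)[0])
c=onz(t,[[333.2,160.8],[386,171.2]],.098)*1000;print('mouth',w2b(c))
for n,px in(('weight',[266,157]),('jar',[430,194])): print(n,w2b(onz(t,[px],.15)*1000))
go([-70.5,150],200,.13)
E
```

```text
tri [ 438.1 -188.7  121.4] gap mm 0.026949944038987095 board [ -71.7 -160.8]
tri [455.7 -84.9 119.7] gap mm 0.6883857005582144 board [-77.8 -55.7]
tri [477.   23.7 118.9] gap mm 0.4355423354298722 board [-81.4  54.8]
tri [508.7 113.8 117.1] gap mm 1.1193789188387808 board [-70.7 149.8]
mouth [[101.8  59.2]
 [104.2 -60.7]]
weight [[ 65.8 199.4]]
jar [[  63.4 -158. ]]
t 0.1 at b [-472.4  495.3] z 230.5 tooly rel -0.12 tilt [ 0. -0. -1.] | rz -0.25 shift -353.7 -394.5 30.5
```

Request:
{"name": "jog_arm", "arguments": {"series": [[[0,0,0,0,0,-0.125,60],[0,0,0,0,0,-0.125,60],[-27,-30,2,0,0,0,60],[-27,-30,2,0,0,0,60],[-27,-30,2,0,0,0,60],[-27,-30,2,0,0,0,60],[-27,-30,2,0,0,0,60],[-27,-30,2,0,0,0,60],[-27,-30,2,0,0,0,60],[-27,-30,2,0,0,0,60]]]}}

```text
time_s: 1.1
eef_pos: [0.3874, 0.2799, 0.215]
eef_rot: [-0.0, 0.048, 0.999, -0.0]
wrist_force: [-0.1, 0.3, -0.3]
opening: 0.705
grasp_force: 0.0
```

Request:
{"name": "jog_arm", "arguments": {"series": [[[-27,-30,2,0,0,0,60],[-27,-30,2,0,0,0,60],[-27,-30,2,0,0,0,60],[-27,-30,2,0,0,0,60],[-27,-30,2,0,0,0,60],[0,0,0,0,0,0,60],[0,0,0,0,0,0,60],[0,0,0,0,0,0,60],[0,0,0,0,0,0,60],[0,0,0,0,0,0,60]]]}}

```text
time_s: 2.1
eef_pos: [0.5065, 0.1202, 0.2054]
eef_rot: [0.0, 0.047, 0.999, 0.0]
wrist_force: [-0.2, 0.1, 0.3]
opening: 0.704
grasp_force: 0.0
```

```bash
python3 -c "
from h import *
go([-70.5,150],113,.13)"
```

```text
t 2.1 at b [-74.3 155.5] z 205.4 tooly rel 0.132 tilt [-0.  0. -1.] | rz 0.002 shift -3.0 -5.9 92.4
```

Request:
{"name": "jog_arm", "arguments": {"series": [[[-3,-6,20,0,0,0,60],[0,0,25,0,0,0,60],[0,0,25,0,0,0,60],[0,0,15,0,0,0,60],[0,0,7,0,0,0,60],[0,0,0,0,0,0,60],[0,0,0,0,0,0,10],[0,0,0,0,0,0,10],[0,0,0,0,0,0,10],[0,0,0,0,0,0,10]]]}}

```text
time_s: 3.1
eef_pos: [0.5104, 0.1131, 0.1148]
eef_rot: [0.001, 0.048, 0.999, 0.0]
wrist_force: [-1.4, 0.0, 6.2]
opening: 0.301
grasp_force: 59.2
```

```bash
python3 -c "
from h import *
go([20,150],113,0)
go([20,0],113,0)
go([50,0],113,0)"
```

```text
t 3.1 at b [-68.8 149.4] z 114.8 tooly rel 0.13 tilt [-0.002  0.    -1.   ] | rz 0.13 shift -88.8 0.6 1.8
t 3.1 at b [-68.8 149.4] z 114.8 tooly rel 0.13 tilt [-0.002  0.    -1.   ] | rz 0.13 shift -88.8 -149.4 1.8
t 3.1 at b [-68.8 149.4] z 114.8 tooly rel 0.13 tilt [-0.002  0.    -1.   ] | rz 0.13 shift -118.8 -149.4 1.8
```

Request:
{"name": "jog_arm", "arguments": {"series": [[[0,0,0,0,0,0.065,10],[0,0,0,0,0,0.065,10],[-20,0,0,0,0,0,10],[-25,0,0,0,0,0,10],[-25,0,0,0,0,0,10],[-20,-15,0,0,0,0,10],[0,-25,0,0,0,0,10],[0,-25,0,0,0,0,10],[0,-25,0,0,0,0,10],[0,-25,0,0,0,0,10]]]}}

```text
time_s: 4.1
eef_pos: [0.5725, -0.0197, 0.1149]
eef_rot: [0.002, 0.113, 0.994, 0.0]
wrist_force: [0.3, 3.0, 4.4]
opening: 0.3
grasp_force: 59.6
```

Request:
{"name": "jog_arm", "arguments": {"series": [[[0,-25,0,0,0,0,10],[-15,-10,0,0,0,0,10],[-15,0,0,0,0,0,10],[0,0,0,0,0,0,10],[0,0,0,0,0,0,10],[0,0,0,0,0,0,55],[0,0,0,0,0,0,55],[0,0,0,0,0,0,55],[0,0,-40,0,0,0,55],[0,0,0,0,0,0,55]]]}}

```text
time_s: 5.1
eef_pos: [0.5953, -0.0605, 0.1578]
eef_rot: [0.003, 0.112, 0.994, -0.001]
wrist_force: [0.7, 0.8, 0.5]
opening: 0.646
grasp_force: 0.0
```

Run:
```python
from h import *
from bench import ctrl
s=ctrl.camera('side');cv2.imwrite('pics/s1.png',cv2.resize(s['frame'][150:350,200:500],None,fx=2.5,fy=2.5))
go([5,0],116,0)
```

```text
t 5.15 at b [51.9 -0.7] z 155.9 tooly rel 0.001 tilt [-0.005 -0.    -1.   ] | rz 0.001 shift 46.9 0.7 39.9
```

View pics/s1.png

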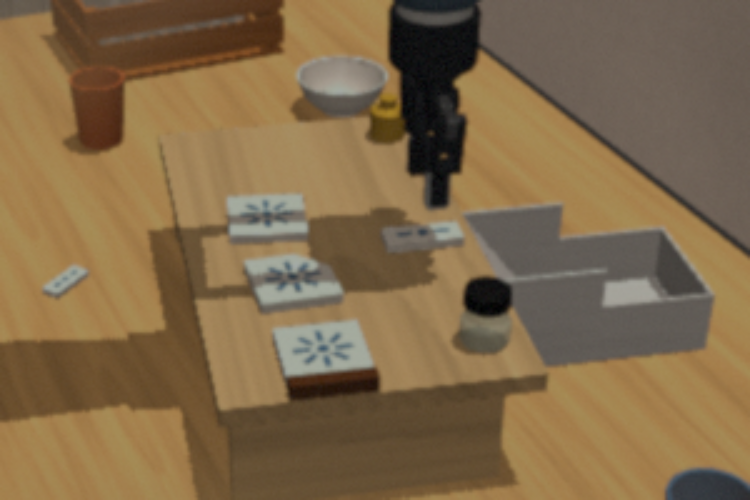

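Request:
{"name": "jog_arm", "arguments": {"series": [[[28,0,0,0,0,0,0],[28,0,0,0,0,0,0],[0,1,0,0,0,0,0],[0,0,0,0,0,0,0],[0,0,20,0,0,0,0],[0,0,20,0,0,0,0],[0,0,0,0,0,0,0],[0,0,0,0,0,0,0],[-8,0,0,0,0,0,0],[-8,0,0,0,0,0,0]]]}}

```text
time_s: 6.15
eef_pos: [0.5552, -0.0505, 0.1142]
eef_rot: [0.001, 0.113, 0.994, -0.0]
wrist_force: [-1.0, -0.2, 0.8]
opening: 0.001
grasp_force: 0.2
```

Request:
{"name": "jog_arm", "arguments": {"series": [[[-9,0,0,0,0,0,0],[-9,0,0,0,0,0,0],[-9,0,0,0,0,0,0],[-9,0,0,0,0,0,0],[-9,0,0,0,0,0,0],[-9,0,0,0,0,0,0],[-9,0,0,0,0,0,0],[-9,0,0,0,0,0,0],[-9,0,0,0,0,0,0],[0,0,0,0,0,0,0]]]}}

```text
time_s: 7.15
eef_pos: [0.6341, -0.0687, 0.1134]
eef_rot: [0.0, 0.113, 0.994, -0.0]
wrist_force: [0.6, 0.6, 0.6]
opening: -0.0
grasp_force: 0.0
```

Run:
```python
from h import *
from bench import ctrl
s=ctrl.camera('side');cv2.imwrite('pics/s2.png',cv2.resize(s['frame'][150:350,200:500],None,fx=2.5,fy=2.5))
go([-88,-54],103,.06)
```

```text
t 7.2 at b [91.7  0. ] z 113.2 tooly rel 0.0 tilt [-0. -0. -1.] | rz -0.06 shift 182.6 -43.2 10.2
```

View pics/s2.png

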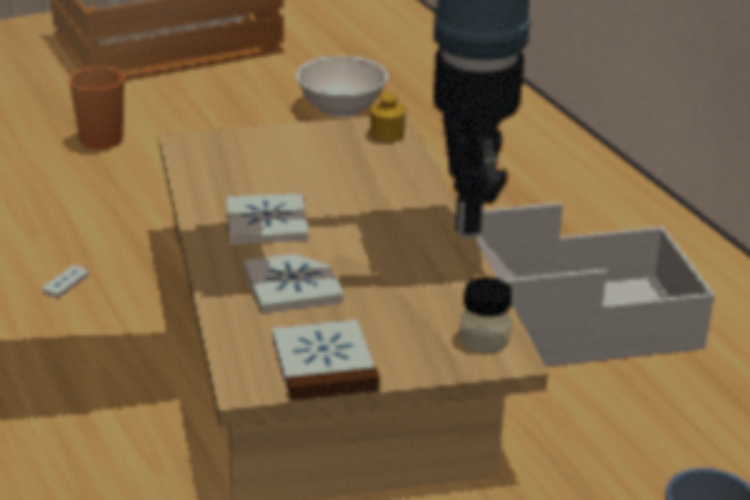

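Request:
{"name": "jog_arm", "arguments": {"series": [[[0,0,-35,0,0,-0.06,0],[20,-5,-10,0,0,0,85],[33,-8,0,0,0,0,85],[33,-8,0,0,0,0,85],[33,-8,0,0,0,0,85],[33,-8,0,0,0,0,85],[31,-8,0,0,0,0,85],[0,0,0,0,0,0,85],[0,0,0,0,0,0,85],[0,0,0,0,0,0,85]]]}}

```text
time_s: 8.2
eef_pos: [0.446, -0.0828, 0.1589]
eef_rot: [0.001, 0.083, 0.997, -0.0]
wrist_force: [0.7, 0.2, 0.6]
opening: 0.996
grasp_force: 0.0
```

Run:
```python
from h import *
from bench import ctrl
t=ctrl.camera('top');m=whites(t,120,60,(330,80,400,165))
P=cloud(t);print([ (cv2.contourArea(x[:,None]),x.mean(0)) for x in whites(t,130,60,(225,210,450,310))])
cv2.imwrite('pics/t2.png',cv2.resize(t['frame'][70:310,220:460],None,fx=2.5,fy=2.5))
go([-88.7,-55.4],105,.06)
```

```text
[(882.5, array([317.09009009, 240.17117117]))]
t 8.25 at b [-87.7 -55.8] z 158.7 tooly rel 0.06 tilt [-0.001 -0.    -1.   ] | rz 0.0 shift 1.0 0.4 53.7
```

View pics/t2.png

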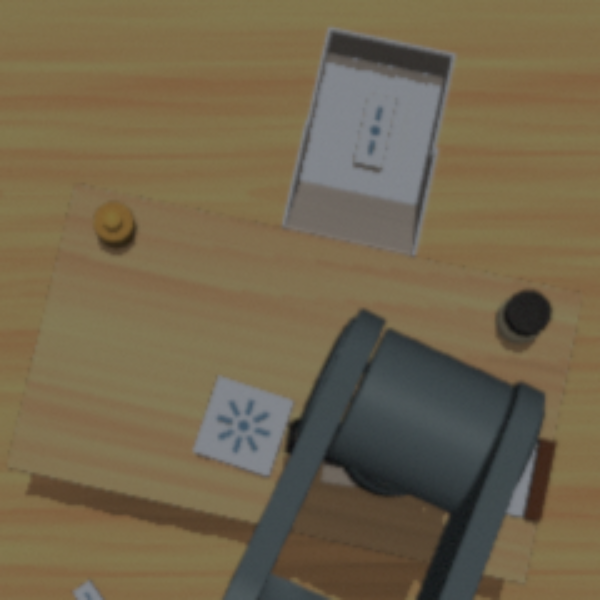

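The strip lies in the tray at (375,130), and the jar, weight and whole tile have not moved.

Request:
{"name": "jog_arm", "arguments": {"series": [[[1,0,20,0,0,0,85],[0,0,20,0,0,0,85],[0,0,10,0,0,0,85],[0,0,4,0,0,0,85],[0,0,0,0,0,0,85],[0,0,0,0,0,0,55],[0,0,0,0,0,0,55],[0,0,0,0,0,0,55],[0,0,0,0,0,0,55],[0,0,0,0,0,0,55]]]}}

```text
time_s: 9.25
eef_pos: [0.4451, -0.0827, 0.1057]
eef_rot: [0.001, 0.083, 0.997, -0.0]
wrist_force: [-1.5, 0.5, 5.5]
opening: 0.794
grasp_force: 67.8
```

```bash
python3 -c "
from h import *
go([40,-3],105,0)"
```

```text
t 9.25 at b [-88.6 -56. ] z 105.7 tooly rel 0.06 tilt [-0.003 -0.001 -1.   ] | rz 0.06 shift -128.6 53.0 0.7
```

Request:
{"name": "jog_arm", "arguments": {"series": [[[-12,0,0,0,0,0.03,55],[-20,0,0,0,0,0.03,55],[-22,0,0,0,0,0,55],[-20,10,0,0,0,0,55],[-20,14,0,0,0,0,55],[-18,15,0,0,0,0,55],[-16,14,0,0,0,0,55],[0,0,0,0,0,0,55],[0,0,0,0,0,0,55],[0,0,0,0,0,0,85]]]}}

```text
time_s: 10.25
eef_pos: [0.5804, -0.0583, 0.1046]
eef_rot: [0.0, 0.113, 0.994, -0.0]
wrist_force: [-0.2, 0.6, -0.6]
opening: 0.942
grasp_force: 0.0
```

Request:
{"name": "jog_arm", "arguments": {"series": [[[0,0,0,0,0,0,85],[0,0,0,0,0,0,85],[0,0,0,0,0,0,85],[0,0,-20,0,0,0,85],[0,0,-20,0,0,0,45],[20,0,0,0,0,0,45],[24,0,0,0,0,0,45],[0,0,0,0,0,0,45],[0,0,0,0,0,0,45],[0,0,0,0,0,0,45]]]}}

```text
time_s: 11.25
eef_pos: [0.5388, -0.0485, 0.1445]
eef_rot: [0.0, 0.113, 0.994, -0.0]
wrist_force: [0.3, -0.2, -0.1]
opening: 0.527
grasp_force: 0.0
```

Run:
```python
from h import *
from bench import ctrl
s=ctrl.camera('side')
for x in whites(s,110,60,(260,190,420,310)):
    w=onz(s,x,.12)*1000;r=cv2.minAreaRect(w[:,:2].astype(np.float32));print(w2b(np.array(r[0])),r[1],r[2],x.mean(0))
cv2.imwrite('pics/s3.png',cv2.resize(s['frame'][150:350,200:500],None,fx=2.5,fy=2.5))
go([-5,0],112,0)
```

```text
[[ -71.93723899 -158.60948941]] (66.79884338378906, 71.32876586914062) 76.7429428100586 [328.09615385 288.88461538]
[[ 92.06683881 -31.75367591]] (122.60964965820312, 156.53880310058594) 73.05113220214844 [389.91891892 244.53153153]
[[-82.31502962  48.68979599]] (83.63233184814453, 69.865234375) 70.216064453125 [306.13043478 236.23913043]
t 11.3 at b [-4.9 -1.7] z 144.4 tooly rel 0.0 tilt [-0.001 -0.    -1.   ] | rz 0.0 shift 0.1 1.7 32.4
```

View pics/s3.png

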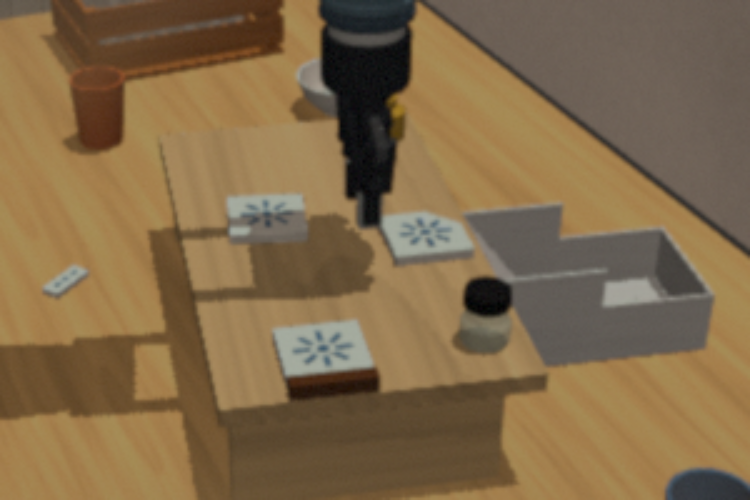

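Request:
{"name": "jog_arm", "arguments": {"series": [[[3,0,10,0,0,0,45],[0,0,15,0,0,0,45],[0,0,8,0,0,0,45],[0,0,0,0,0,0,45],[-8,0,0,0,0,0,45],[-9,0,0,0,0,0,45],[-9,0,0,0,0,0,45],[-9,0,0,0,0,0,45],[-9,0,0,0,0,0,45],[-9,0,0,0,0,0,45]]]}}

```text
time_s: 12.3
eef_pos: [0.5876, -0.0596, 0.1114]
eef_rot: [0.0, 0.113, 0.994, -0.0]
wrist_force: [-1.4, 0.6, 0.6]
opening: 0.525
grasp_force: 0.6
```

Request:
{"name": "jog_arm", "arguments": {"series": [[[-9,0,0,0,0,0,45],[-9,0,0,0,0,0,45],[-9,0,0,0,0,0,45],[-9,0,0,0,0,0,45],[-9,0,0,0,0,0,45],[-4,0,0,0,0,0,45],[0,0,0,0,0,0,45],[0,0,0,0,0,0,45],[15,0,-20,0,0,0,45],[25,0,-30,0,0,0,45]]]}}

```text
time_s: 13.3
eef_pos: [0.594, -0.0612, 0.1596]
eef_rot: [-0.002, 0.113, 0.994, 0.0]
wrist_force: [-0.6, -0.0, 0.3]
opening: 0.529
grasp_force: 0.0
```

Run:
```python
from h import *
from bench import ctrl
t=ctrl.camera('top')
for x in whites(t,120,60,(225,150,450,310)):
    w=onz(t,x,.12)*1000;r=cv2.minAreaRect(w[:,:2].astype(np.float32));print(w2b(np.array(r[0])),r[1],r[2],x.mean(0))
cv2.imwrite('pics/t3.png',cv2.resize(t['frame'][70:310,220:460],None,fx=2.5,fy=2.5))
go([-80.8,54.8],165,-1.5708-.12)
```

```text
[[ -71.47172982 -160.15836478]] (68.36933135986328, 71.07740783691406) 77.30777740478516 [415.7704918  256.96721311]
t 13.35 at b [51.2 -1. ] z 165.9 tooly rel 0.001 tilt [-0.001 -0.    -1.   ] | rz 1.692 shift 39.6 -137.8 0.9
```

View pics/t3.png

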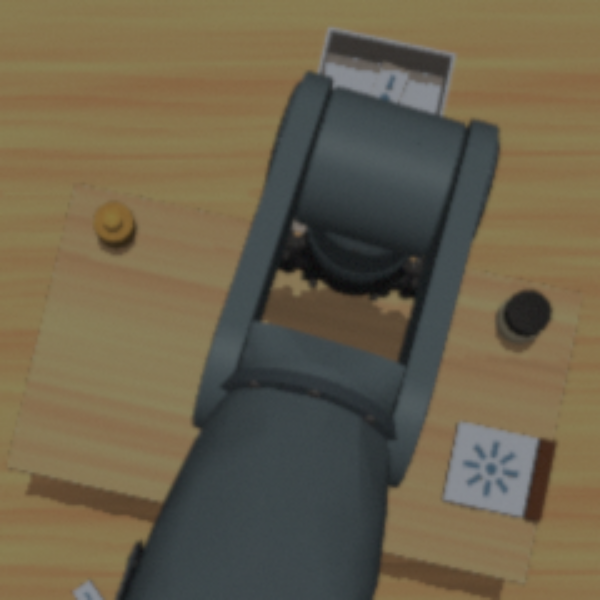

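Request:
{"name": "jog_arm", "arguments": {"series": [[[0,0,0,0,0,0.14,85],[0,0,0,0,0,0.14,85],[0,0,0,0,0,0.14,85],[0,0,0,0,0,0.14,85],[0,0,0,0,0,0.14,85],[0,0,0,0,0,0.14,85],[0,0,0,0,0,0.14,85],[0,0,0,0,0,0.14,85],[0,0,0,0,0,0.14,85],[0,0,0,0,0,0.14,85]]]}}

```text
time_s: 14.35
eef_pos: [0.5952, -0.0613, 0.1613]
eef_rot: [-0.0, 0.728, 0.685, -0.0]
wrist_force: [0.1, -0.4, -0.4]
opening: 0.997
grasp_force: 0.0
```

Request:
{"name": "jog_arm", "arguments": {"series": [[[0,0,0,0,0,0.14,85],[0,0,0,0,0,0.15,85],[10,-34,0,0,0,0,85],[10,-34,0,0,0,0,85],[10,-34,0,0,0,0,85],[9,-34,0,0,0,0,85],[0,0,0,0,0,0,85],[0,0,0,0,0,0,85],[0,0,0,0,0,0,85],[0,0,0,0,0,0,85]]]}}

```text
time_s: 15.35
eef_pos: [0.4817, 0.0206, 0.1615]
eef_rot: [0.0, 0.818, 0.575, 0.0]
wrist_force: [-0.5, -0.1, -0.2]
opening: 0.996
grasp_force: 0.0
```

```bash
python3 -c "
from h import *
go([-80.8,54.8],105,-1.5708-.12)"
```

```text
t 15.35 at b [-76.1  52.9] z 161.5 tooly rel -1.691 tilt [ 0.     0.001 -1.   ] | rz 0.0 shift 1.3 -4.9 56.5
```

Request:
{"name": "jog_arm", "arguments": {"series": [[[1,-5,16,0,0,0,85],[0,0,20,0,0,0,85],[0,0,14,0,0,0,85],[0,0,6,0,0,0,85],[0,0,0,0,0,0,85],[0,0,0,0,0,0,55],[0,0,0,0,0,0,55],[0,0,0,0,0,0,55],[0,0,0,0,0,0,55],[0,0,0,0,0,0,55]]]}}

```text
time_s: 16.35
eef_pos: [0.4775, 0.0236, 0.1066]
eef_rot: [0.001, 0.818, 0.575, 0.001]
wrist_force: [0.1, -0.2, 7.4]
opening: 0.792
grasp_force: 68.0
```

Run:
```python
from h import *
from bench import ctrl
t=ctrl.camera('top');np.savez('top1.npz',**t)
# refine neighbour angle & centre: fit lines to its edges, original picture and now, averaged
for n in('top0.npz','side0.npz'):
    c=load(n);roi=(390,235,440,280) if 'top' in n else (305,276,350,302)
    x=max(whites(c,120,60,roi),key=len);w=onz(c,x,.12)[:,:2]*1000
    M=np.cov(w.T);r=cv2.minAreaRect(w.astype(np.float32));B=cv2.boxPoints(r);cb=w2b(np.array(r[0]))[0]
    b=w2b(w)-cb
    for ax in(0,1):
        for sg in(1,-1):
            q=b[(sg*b[:,ax]>28)&(abs(b[:,1-ax])<25)];k=np.polyfit(q[:,1-ax],q[:,ax],1);print(n,'xy'[ax],sg,'slope',k[0].round(4),'pos',(k[1]+cb[ax]).round(2))
go([-70,-70],106,-1.5708)
```

```text
top0.npz x 1 slope -0.006 pos -39.16
top0.npz x -1 slope 0.0027 pos -103.55
top0.npz y 1 slope -0.0014 pos -128.86
top0.npz y -1 slope 0.0064 pos -193.15
side0.npz x 1 slope 0.0004 pos -37.16
side0.npz x -1 slope -0.0018 pos -105.1
side0.npz y 1 slope 0.0221 pos -127.07
side0.npz y -1 slope 0.0228 pos -189.39
t 16.4 at b [-80.8  54.9] z 106.6 tooly rel -1.69 tilt [ 0.     0.003 -1.   ] | rz -0.119 shift -124.9 10.8 0.6
```

Request:
{"name": "jog_arm", "arguments": {"series": [[[0,0,0,0,0,-0.06,55],[0,0,0,0,0,-0.06,55],[-14,1.5,0,0,0,0,55],[-20,1.5,0,0,0,0,55],[-20,1.5,0,0,0,0,55],[-20,1.5,0,0,0,0,55],[-20,1.5,0,0,0,0,55],[-20,1.5,0,0,0,0,55],[-12,0.6,0,0,0,0,55],[0,0,0,0,0,0,55]]]}}

```text
time_s: 17.4
eef_pos: [0.4584, -0.1031, 0.1066]
eef_rot: [0.001, 0.782, 0.623, 0.0]
wrist_force: [-0.8, -2.9, 5.9]
opening: 0.791
grasp_force: 67.9
```

```bash
python3 -c "
from h import *
from bench import ctrl
go([-71.2,-90.5],106,-1.5708);print(ctrl.get_obs()['wrist_force'])
s=ctrl.camera('side');cv2.imwrite('pics/s4.png',cv2.resize(s['frame'][220:340,240:400],None,fx=5,fy=5))"
```

```text
t 17.4 at b [-71.1 -72.8] z 106.6 tooly rel -1.571 tilt [-0.002  0.003 -1.   ] | rz -0.0 shift -17.7 -0.1 0.6
[-0.76870666 -2.94300988  5.93817657]
```

View pics/s4.png

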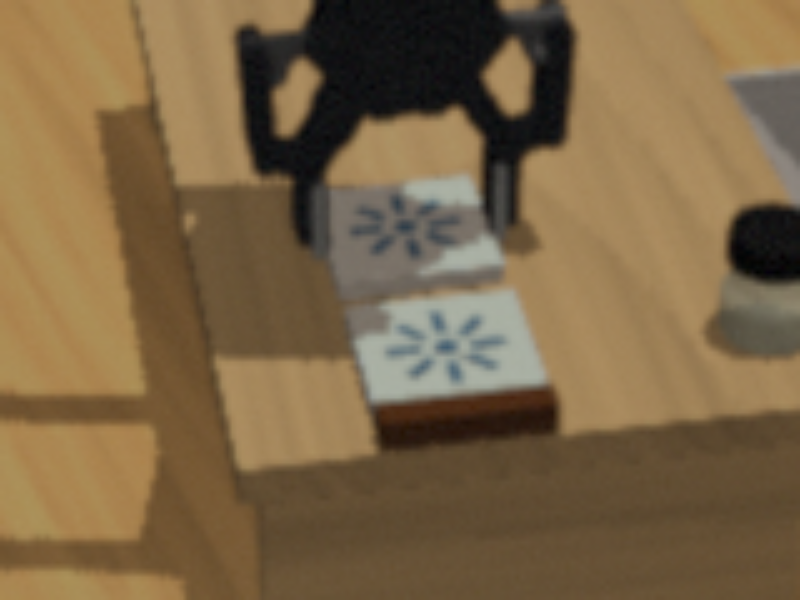

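The whole tile (415,230) is a small gap short of the neighbour (450,345) and looks roughly in line. I'll close in slowly.

Request:
{"name": "jog_arm", "arguments": {"series": [[[-5,0,0,0,0,0,55],[-5,0,0,0,0,0,55],[-3,0,0,0,0,0,55],[-1,0,0,0,0,0,55],[0,0,0,0,0,0,55],[0,0,0,0,0,0,55],[0,0,0,0,0,0,55],[0,0,0,0,0,0,55],[0,0,0,0,0,0,55],[0,0,0,0,0,0,55]]]}}

```text
time_s: 18.45
eef_pos: [0.4556, -0.1146, 0.1066]
eef_rot: [0.001, 0.782, 0.623, 0.001]
wrist_force: [0.3, 2.9, 7.3]
opening: 0.797
grasp_force: 68.0
```

Run:
```python
from h import *
from bench import ctrl
go([-71.2,-90.5],106,-1.5708);print(ctrl.get_obs()['wrist_force'])
c=ctrl.camera('side');np.savez('side2.npz',**c)
# subpixel right (+x) edges of both tile tops in the side view, along lines of constant board y
g=cv2.GaussianBlur(c['frame'][...,0],(3,3),0).astype(np.float32)
def px(p):
    q=(np.asarray(p)/1000-c['xyz'])@Rc(c);return np.c_[c['fx']*q[:,0]/q[:,2]+c['cx'],c['fy']*q[:,1]/q[:,2]+c['cy']]
for yb in (-180,-170,-160,-150,-140,-116,-112,-108,-104):
    out=[]
    for lo,hi in((-55,-20),(-120,-88)):
        xs=np.arange(lo,hi,.25);w=np.c_[b2w(np.c_[xs,np.full_like(xs,yb)]),np.full(len(xs),120.)]
        u=px(w).astype(np.float32);v=cv2.remap(g,u[:,0],u[:,1],cv2.INTER_LINEAR).ravel();d=np.gradient(cv2.GaussianBlur(v[:,None],(1,9),0).ravel())
        i=np.argmax(abs(d));out+= [xs[i],round(float(d[i]),1)]
    print(yb,out)
```

```text
t 18.45 at b [-71.2 -84.7] z 106.6 tooly rel -1.57 tilt [ 0.     0.002 -1.   ] | rz 0.001 shift -5.8 0.0 0.6
[0.29595365 2.86407854 7.34595075]
-180 [np.float64(-35.75), -3.4, np.float64(-106.75), 4.2]
-170 [np.float64(-35.5), -3.1, np.float64(-107.5), 4.7]
-160 [np.float64(-35.5), -3.2, np.float64(-107.5), 3.9]
-150 [np.float64(-36.75), -3.1, np.float64(-92.0), 2.2]
-140 [np.float64(-37.0), -3.1, np.float64(-92.25), 2.5]
-116 [np.float64(-35.75), -3.1, np.float64(-106.25), 2.2]
-112 [np.float64(-35.5), -3.9, np.float64(-106.25), 2.1]
-108 [np.float64(-36.5), -4.6, np.float64(-106.75), 2.1]
-104 [np.float64(-35.5), -4.3, np.float64(-106.5), 2.3]
```

Request:
{"name": "jog_arm", "arguments": {"series": [[[-1,-0.4,0,0,0,0,55],[-1,0,0,0,0,0,55],[-1,0,0,0,0,0,55],[-1,0,0,0,0,0,55],[-0.5,0,0,0,0,0,55],[0,0,0,0,0,0,55],[0,0,0,0,0,0,55],[0,0,0,0,0,0,55],[0,0,0,0,0,0,55],[0,0,0,0,0,0,55]]]}}

```text
time_s: 19.5
eef_pos: [0.4543, -0.1187, 0.1066]
eef_rot: [0.001, 0.782, 0.623, 0.001]
wrist_force: [1.2, 4.0, 8.2]
opening: 0.794
grasp_force: 68.0
```

```bash
python3 -c "
from h import *
go([-71.6,-90.5],106,-1.5708)"
```

```text
t 19.5 at b [-71.6 -89. ] z 106.6 tooly rel -1.57 tilt [ 0.001  0.003 -1.   ] | rz 0.001 shift -1.5 -0.0 0.6
```

Request:
{"name": "jog_arm", "arguments": {"series": [[[-0.5,0,0,0,0,0,55],[-0.5,0,0,0,0,0,55],[-0.5,0,0,0,0,0,55],[-0.5,0,0,0,0,0,55],[0,0,0,0,0,0,55],[0,0,0,0,0,0,55],[0,0,0,0,0,0,55],[0,0,0,0,0,0,55],[0,0,0,0,0,0,55],[0,0,0,0,0,0,55]]]}}

```text
time_s: 20.5
eef_pos: [0.4538, -0.1203, 0.1066]
eef_rot: [0.0, 0.782, 0.623, 0.001]
wrist_force: [1.3, 4.8, 6.4]
opening: 0.789
grasp_force: 68.1
```

```bash
python3 -c "
from h import *
go([-71.6,-90.5],106,-1.5708)"
```

```text
t 20.5 at b [-71.7 -90.7] z 106.6 tooly rel -1.57 tilt [ 0.001  0.002 -1.   ] | rz 0.001 shift 0.2 0.1 0.6
```

Request:
{"name": "jog_arm", "arguments": {"series": [[[-0.5,0,0,0,0,0,55],[0,0,0,0,0,0,55],[-0.5,0,0,0,0,0,55],[0,0,0,0,0,0,55],[0,0,0,0,0,0,55],[0,0,0,0,0,0,55],[0,0,0,0,0,0,55],[0,0,0,0,0,0,55],[0,0,0,0,0,0,55],[0,0,0,0,0,0,55]]]}}

```text
time_s: 21.5
eef_pos: [0.4539, -0.1204, 0.1066]
eef_rot: [0.0, 0.782, 0.623, 0.002]
wrist_force: [2.4, 8.9, 8.7]
opening: 0.793
grasp_force: 68.2
```

Request:
{"name": "jog_arm", "arguments": {"series": [[[-0.5,0,0,0,0,0,55],[0,0,0,0,0,0,55],[-0.5,0,0,0,0,0,55],[0,0,0,0,0,0,55],[0,0,0,0,0,0,55],[0,0,0,0,0,0,55],[0,0,0,0,0,0,55],[0,0,0,0,0,0,55],[0,0,0,0,0,0,55],[0,0,0,0,0,0,55]]]}}

```text
time_s: 22.5
eef_pos: [0.4538, -0.1205, 0.1065]
eef_rot: [-0.001, 0.782, 0.623, 0.003]
wrist_force: [4.3, 13.9, 8.2]
opening: 0.796
grasp_force: 68.2
```

```bash
python3 -c "
from h import *
go([-71.6,-90.5],106,-1.5708)"
```

```text
t 22.5 at b [-71.6 -90.8] z 106.5 tooly rel -1.571 tilt [ 0.005  0.003 -1.   ] | rz 0.0 shift 0.3 0.0 0.5
```

Contact: the force rises and the position has stopped changing. Relax slightly, release, and back away.

Request:
{"name": "jog_arm", "arguments": {"series": [[[0.5,0,0,0,0,0,55],[0.5,0,0,0,0,0,55],[0,0,0,0,0,0,55],[0,0,0,0,0,0,75],[0,0,0,0,0,0,80],[0,0,0,0,0,0,85],[0,0,0,0,0,0,85],[0,0,0,0,0,0,85],[0,0,-20,0,0,0,85],[0,0,-40,0,0,0,85]]]}}

```text
time_s: 23.5
eef_pos: [0.45, -0.1208, 0.163]
eef_rot: [-0.003, 0.782, 0.623, -0.001]
wrist_force: [1.7, -0.1, 0.8]
opening: 0.995
grasp_force: 0.0
```

Request:
{"name": "jog_arm", "arguments": {"series": [[[0,0,-40,0,0,0,85],[40,0,-20,0,0,0,85],[40,0,0,0,0,0,85],[40,0,0,0,0,0,85],[40,0,0,0,0,0,85],[40,0,0,0,0,0,85],[40,0,0,0,0,0,85],[40,0,0,0,0,0,85],[40,0,0,0,0,0,85],[40,0,0,0,0,0,85]]]}}

```text
time_s: 24.5
eef_pos: [0.5329, 0.2306, 0.2251]
eef_rot: [0.0, 0.782, 0.623, -0.0]
wrist_force: [1.5, -0.6, -0.5]
opening: 1.0
grasp_force: 0.0
```

Run:
```python
from h import *
from bench import ctrl
def run(n,ybs,xe,ye):
    c=ctrl.camera(n);g=cv2.GaussianBlur(c['frame'][...,0],(3,3),0).astype(np.float32)
    def px(p):
        q=(np.asarray(p)/1000-c['xyz'])@Rc(c);return np.c_[c['fx']*q[:,0]/q[:,2]+c['cx'],c['fy']*q[:,1]/q[:,2]+c['cy']]
    def edge(P,s):
        u=px(np.c_[b2w(P),np.full(len(P),120.)]).astype(np.float32);v=cv2.remap(g,u[:,0],u[:,1],cv2.INTER_LINEAR).ravel()
        return s[np.argmax(abs(np.gradient(cv2.GaussianBlur(v[:,None],(1,9),0).ravel())))]
    for lo,hi in((-50,-22),(-120,-94)):
        s=np.arange(lo,hi,.25)
        for a,b in((-190,-132),(-118,-62)):
            ys=np.arange(a,b,2.);e=np.array([edge(np.c_[s,np.full_like(s,y)],s) for y in ys]);k=np.polyfit(ys-ys.mean(),e,1)
            print(n,'x-edge',lo,'neigh' if a<-150 else 'whole','med',np.median(e),'mean',k[1].round(2),'slope',k[0].round(3),'sd',e.std().round(2))
    s=np.arange(-70,-42,.25);xs=np.arange(-98,-46,2.);e=np.array([edge(np.c_[np.full_like(s,x),s],s) for x in xs]);print(n,'whole +y edge',np.median(e),np.polyfit(xs,e,1)[0].round(3))
    if n=='top':
        P=cloud(c);
        for y in(-160,-90):
            u=px(np.c_[b2w([[x,y+d] for x in(-95,-45) for d in(-25,25)]),np.full(4,120.)]).round().astype(int);print('z',y,[P[v,a,2].round(4) for a,v in u])
    return c
t=run('top',0,0,0);s=run('side',0,0,0)
a=cv2.resize(t['frame'][70:310,220:460],(400,400));b=cv2.resize(s['frame'][190:350,240:400],(400,400));cv2.imwrite('pics/f.png',np.hstack([a,b]))
```

```text
top x-edge -50 neigh med -36.25 mean -36.26 slope 0.002 sd 0.51
top x-edge -50 whole med -37.25 mean -37.28 slope -0.012 sd 0.5
top x-edge -120 neigh med -105.5 mean -105.43 slope -0.005 sd 0.41
top x-edge -120 whole med -106.5 mean -106.42 slope -0.007 sd 0.49
top whole +y edge -55.75 0.009
z -160 [np.float64(0.1185), np.float64(0.1204), np.float64(0.1203), np.float64(0.1189)]
z -90 [np.float64(0.1187), np.float64(0.1185), np.float64(0.1213), np.float64(0.1212)]
side x-edge -50 neigh med -36.25 mean -36.3 slope 0.009 sd 0.55
side x-edge -50 whole med -36.875 mean -36.88 slope -0.003 sd 0.45
side x-edge -120 neigh med -106.25 mean -106.14 slope 0.004 sd 0.41
side x-edge -120 whole med -107.0 mean -107.04 slope -0.005 sd 0.48
side whole +y edge -55.25 0.022
```

View pics/f.png

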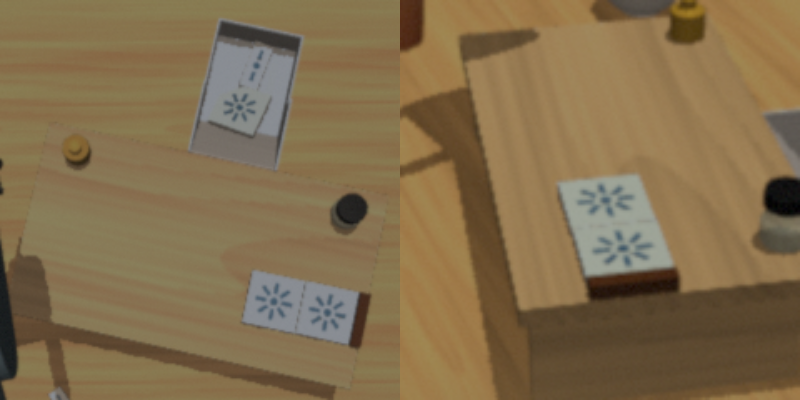

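The tiles are flush in both views: the joint runs left (300,308) and right (612,228). The whole tile is within about 1 mm and 0.01 rad of the neighbour's line and lies flat. Both spoiled pieces are in the tray (240,100), and the jar and weight have not moved.

```bash
python3 -c "
from bench import ctrl
print(ctrl.hand_in())"
```

```text
the job is handed in; nothing more can be done
None
```

I slid the strip and then the broken tile over the ledge into the chute tray, butted the whole tile flush against the neighbour (flat, about 1 mm off its line), left everything else alone, and handed in at about 25 s; no verdict was returned.

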